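# Close up the two pale sample pots

## Robot

A 6-joint arm with a two-finger parallel gripper is mounted at the origin on the work surface; the furniture and walls round the work are solid. World frame = base frame: x ahead of the robot, y to its left, z up, the work surface at z = 0. Lengths are in mm, angles in rad, forces in N, time in s.
With the tool pointing down it reaches from about 250 to 850 mm from the base axis. Payload 12.5 kg.
Tool frame: the origin (TCP) lies midway between the tips of the shut fingers; the grasp point (between the pads) lies 19 mm behind it (arm.grip_point_offset is the distance from the TCP to the grasp point, in mm); z points along the fingers, y is the line along which they close (so a half turn about z gives the same grasp; the last joint's range is limited). The gripper opens to 93 mm and grips with 3 to 60 N. Pads are 15 mm wide; open, the fingers measure 128 mm over their backs; the gripper's body (75 mm by 188 mm) begins 65 mm behind the grasp point.
Start: joints at [-1.33, 0.351, 1.652, -0, 1.139, -0.085], TCP at [176.056, -521.046, 218.633] pointing down, gripper open.
Joint ranges: [-2.75, 2.75], [-0.79, 2.1], [0.01, 2.65], [-1.57, 4.71], [0.07, 3.14], [-2.87, 2.87]. Speed limits (rad/s): [2.22, 2.22, 2.79, 3.14, 3.14, 3.14].

## Interface

Orientations are given as a 3x3 rotation matrix whose columns are the frame's x, y, z axes.
In Python, from bench import arm gives the robot as it stands. The module is installed in compiled form; this text tells all that it offers. Calls block until the motion is done:
- arm.reach(position, orientation): joint-space move of the TCP to a pose.
- arm.move_straight(position, orientation=None, rate=150, stop_force=None): straight line of the TCP; orientation=None keeps the orientation; rate is the mean speed in mm/s. With stop_force (N) it stops when the force on the tool has changed by that much, and returns True; else False.
- arm.set_joints(angles): joint-space move.
- arm.let_go() and arm.close(force=None): open the fingers fully, or close them until they stop; force is the grip in N (None keeps the last).
- arm.wait(seconds).
- arm.inverse_kinematics(position, orientation): joint angles nearest the present ones, or None.
- arm.get_image(name): name is "scene" or "top"; returns a dict with "color" (480x640x3 uint8, blue, green, red), "fx", "fy", "cx", "cy" (pixels), "R" (3x3) and "t" (3): a world point X has camera coordinates R X + t. Camera axes: x right, y down, z forward; pixel columns grow to the right and rows downward; lengths in mm; the calibration is good to about 2 mm. A picture is of the moment at which its call begins. There is no depth.
A pose or a line that the arm cannot do raises arm.MotionError and nothing moves.
- arm.job_done(): hands the job in; it is judged then, once.
Readings, each from a call of its own:
- arm.read_t(): time.
- arm.read_joint_pos(): joint angles.
- arm.read_dq(): joint speeds.
- arm.read_joint_efforts(): joint torques, N m.
- arm.read_tcp_pos(): TCP position.
- arm.read_orientation(): TCP orientation.
- arm.read_contact_force(): force on the tool from outside, world axes, zero at the start.
- arm.read_moment(): the same for the moment, N m.
- arm.read_gripper_width(): finger opening in mm.
- arm.read_gripper_force(): force on a finger pad.
Only numpy, scipy, OpenCV 4.12 (cv2) and the standard library are available. Lean on these libraries where they do the work, as an engineer would, in place of code of your own. Each camera call takes 0.05 s, during which the arm holds its last target. There are 200 camera calls.

## Task

Put the two pale pots away closed: drop the stopper from the tray into the pot with the swinging carry handle, fold that handle right down on the side away from the bottle standing close against the pot, and set a knobbed lid on each of the two pots so that it sits seated and level. Either lid fits either pot. Leave both pots upright and do not knock over or shift the bottles or the tree figure standing around.

Things in the scene. Friction and masses are not known exactly. Their poses are not given: they have to be found in the camera images.
- handled_pot: Round pale pot with a black strap carry handle. Outer diameter 87 mm, inner about 70, rim 58 mm high, inner floor at 5 mm; loose, about 0.35 kg. Origin: centre of the underside, z up. The handle's pivots lie on its y axis (y = +-48 mm, 41 mm up), so it swings to the pot's +x or -x side. A bottle stands close against the -x side; the +x side is free; the tree figure is on the +y side.
- handled_pot_bail (a joint): Angle of the carry handle, rad: 0 = straight up over the mouth, negative = folded to the pot's +x (free) side, positive = to its -x side (bottle). Stops at -1.66 and 1.66 (just below level). Light friction holds it at any angle. Upright, it leaves 34 mm over the middle of the rim, so a lid held by its knob cannot be set under it.
- handle_top (a point): Middle of the handle's cross strap, 54.5 mm from the pivot line (the strap there is 12 mm wide in the swing direction and about 5 mm thick radially; its outside radius is 58 mm).
- plain_pot: Round pale grey-white pot without handle, outer diameter 87 mm, inner diameter about 70 mm, flat rim at height 57 mm. Loose, about 0.25 kg. Origin: centre of the underside, z up.
- lid_table: Black round lid with a knob, lying knob up on the table. 86 mm diameter, 24 mm high: plug 62 mm in diameter (z 0 to 4 mm), flange (z 4 to 10), knob 20 mm in diameter (z 10 to 24). Origin: centre of the plug's underside, z up. Seated on a pot, the flange lies on the rim and the plug hangs inside, so the origin is 4 mm below the rim. About 0.05 kg.
- lid_tray: A second lid, identical to the first, lying knob up in the steel tray. Origin: centre of the underside of the plug, z up.
- stopper: White mushroom-shaped stopper, 30 mm diameter, 17 mm high, lying in the tray. Origin: centre of the underside, z up.
- tray: Folded steel tray 122 mm (its x) by 200 mm (its y), walls 2 mm thick and 50 to 52 mm high, floor 2 mm thick. Holds one lid at one end and the stopper at the other. Origin: centre of the underside.
- bottle_close: Bystander: white bottle, 50 mm diameter, 106 mm tall, standing close against the handled pot. Origin: centre of the underside.
- bottle_mid: Bystander: white bottle, 48 mm diameter, 102 mm tall, standing between the plain pot and the lid on the table, about 80 mm from the centre of each. Origin: centre of the underside.
- tree: Bystander: black tree-shaped figure, foot 26 x 34 mm, 66 mm tall, beside the handled pot. Origin: centre of the underside.
- row_end (a point): Foot of the last of a fixed row of white bottles (40 mm diameter, 95 mm tall, 60 to 70 mm apart) that runs from this point towards the robot, parallel to the world x axis.
Mind the look-alikes: they are no part of the job. What is shaped like the lid_table but pink or purple is not meant. What is shaped like the handled_pot but pink or purple is not meant.

How it is judged:
By the outcome, as a careful person would: the job done as asked, in the order asked, and still so for the second after the job is handed in, with the robot touching nothing.
It also fails if it takes over 72 s, if anything falls off the work surface, if the arm or the gripper's body presses on something with over 40 N, if the wrist force passes 120 N, or if a joint passes its speed limit or range.

## Working session

There is one attempt and no reset: what is moved stays moved. The work goes in short steps, each a Python script; the robot and the scene stay as the last script left them, time stands still between calls to the robot, and variables do not carry over. Pictures are saved under pics/ and viewed, at most 10 in all, crops included, and the job is handed in when it is done.

```bash
mkdir -p pics; python3 - <<'E'
from bench import arm
import cv2,numpy as np
for n in("scene","top"):
    d=arm.get_image(n);cv2.imwrite(f"pics/{n}0.png",d["color"])
    print(n,d["fx"],d["fy"],d["cx"],d["cy"],np.round(d["R"],3).tolist(),np.round(d["t"],1).tolist(),np.round(-d["R"].T@d["t"],0))
print(arm.read_t(),arm.read_orientation().round(3).tolist(),arm.grip_point_offset)
E
```

```text
scene 594.8392969686669 594.8392969686669 311.813660113492 235.08515007255414 [[0.501, -0.865, -0.025], [-0.425, -0.221, -0.878], [0.753, 0.451, -0.479]] [-295.4, 206.0, 1316.0] [-756. -803.  803.]
top 515.8088148403655 515.8088148403655 319.12658062792275 241.6656798565181 [[0.023, -0.999, -0.026], [-0.998, -0.022, -0.06], [0.06, 0.027, -0.998]] [-110.9, 392.6, 1089.4] [ 329. -132. 1108.]
0.1 [[0.947, 0.32, -0.0], [0.32, -0.947, 0.001], [0.0, -0.001, -1.0]] 18.8
```

View pics/scene0.png

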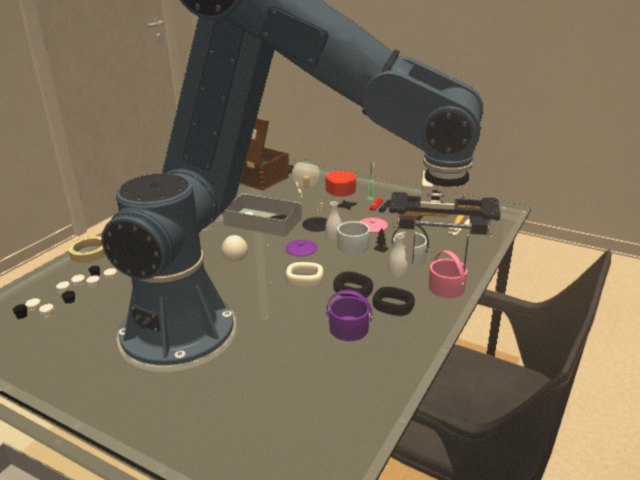

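View pics/top0.png

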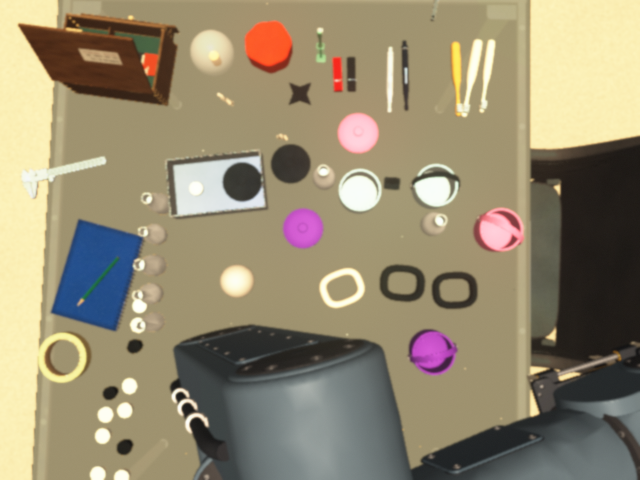

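The scene shows the handled pot at top px (436,186) with its handle roughly upright, and bottle_close at (434,222), on the robot side. The plain pot is at (360,190), the tree at (392,183), lid_table at (291,163), bottle_mid at (324,176), the tray lid at (242,181) and the stopper at (196,188). The row's far end is at (152,200).

```bash
cat > h.py <<'E'
import cv2,numpy as np
from bench import arm
def ray(d,px,z):
    v=d["R"].T@np.array([(px[0]-d["cx"])/d["fx"],(px[1]-d["cy"])/d["fy"],1.]);c=-d["R"].T@d["t"]
    return c+v*(z-c[2])/v[2]
def proj(d,X):
    p=d["R"]@np.array(X,float)+d["t"];return np.array([d["fx"]*p[0]/p[2]+d["cx"],d["fy"]*p[1]/p[2]+d["cy"]])
def blobs(d,mask,box,amin=30):
    x0,y0,x1,y1=box;m=np.zeros_like(mask);m[y0:y1,x0:x1]=mask[y0:y1,x0:x1]
    out=[]
    for c in cv2.findContours(m,cv2.RETR_EXTERNAL,cv2.CHAIN_APPROX_NONE)[0]:
        if cv2.contourArea(c)>=amin: out.append(c)
    return sorted(out,key=cv2.contourArea,reverse=True)
E
python3 - <<'E'
from h import *
d=arm.get_image("top");im=d["color"];g=im.max(2)
cv2.imwrite("pics/c1.png",cv2.resize(im[130:250,160:480],None,fx=2.5,fy=2.5,interpolation=cv2.INTER_CUBIC))
def rep(n,mask,box,z):
    for c in blobs(d,mask.astype(np.uint8)*255,box)[:2]:
        (u,v),r=cv2.minEnclosingCircle(c);e=cv2.fitEllipse(c)
        print(n,np.round([u,v,r],1),"ell",np.round(e[0],1),np.round(e[1],1),"area",cv2.contourArea(c),"w",ray(d,e[0],z).round(1),"diam",np.round(np.array(e[1])/516*(1108-z),0))
dark=g<50; 
rep("lidT",dark,(265,140,313,186),10); rep("lidTray",dark,(215,155,267,208),12)
rep("tree",dark,(382,170,402,195),50); rep("bail",dark,(405,160,470,205),90)
hsv=cv2.cvtColor(im,cv2.COLOR_BGR2HSV);pale=(hsv[...,2]>140)
rep("plain",pale,(334,163,385,218),57);rep("hand",pale,(408,160,465,210),58)
rep("stop",hsv[...,2]>195,(182,172,210,205),17)
rep("bc",pale,(420,208,450,240),100);rep("bm",pale,(312,160,337,190),100)
rep("rowend",pale,(140,188,165,210),95)
E
```

```text
plain [359.  190.   36.8] ell [358.9 190. ] [58.6 64.4] area 2682.0 w [ 500.  -182.3   57. ] diam [119. 131.]
hand [436.  184.5  37.2] ell [436.  184.5] [57.5 66.8] area 2744.0 w [ 514.3 -339.1   58. ] diam [117. 136.]
stop [195.5 188.   20.9] ell [195.5 188. ] [31.6 38.3] area 864.0 w [504.2 165.9  17. ] diam [67. 81.]
bc [434.5 223.5  21.2] ell [434.5 223.6] [34.3 36.6] area 890.0 w [ 429.9 -328.7  100. ] diam [67. 72.]
bm [324.  174.5  18.8] ell [324.  174.5] [28.1 34.8] area 696.0 w [ 522.6 -110.9  100. ] diam [55. 68.]
rowend [152.  198.5  15.9] ell [152.  198.5] [24.7 28.7] area 504.0 w [468.9 231.2  95. ] diam [48. 56.]
```

View pics/c1.png

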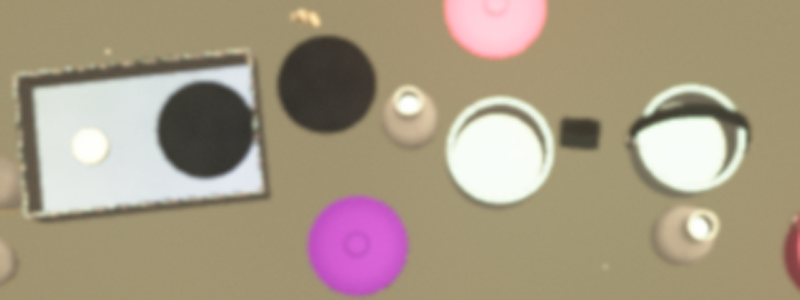

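Crop scale is 2.5 with its origin at (160,130). The lids, pots and stopper are clearly visible, and the handle looks nearly upright. I'll fix the thresholds next.

```bash
cat >> h.py <<'E'
def fit(d,mask,box,z,n,show=1):
    r=[]
    for c in blobs(d,mask.astype(np.uint8)*255,box)[:show]:
        c=cv2.convexHull(c);e=cv2.fitEllipse(c);w=ray(d,e[0],z);r.append(w)
        b=cv2.minAreaRect(c);s=(1108-z)/516
        print(n,"px",np.round(e[0],1),"diam",np.round((np.array(e[1])+1)*s),"w",w.round(1),"rect",np.round(b[0],1),np.round((np.array(b[1])+1)*s),round(b[2],1))
    return r
E
python3 - <<'E'
from h import *
d=arm.get_image("top");im=d["color"]
hsv=cv2.cvtColor(im,cv2.COLOR_BGR2HSV);S=hsv[...,1].astype(int);V=hsv[...,2]
for n,p in dict(table=(300,250),lid=(291,163),traylid=(242,181),stop=(196,188),tray=(210,200),pot=(360,195),rim=(340,190),bc=(434,222),tree=(392,183),bail=(436,177)).items(): print(n,im[p[1],p[0]],S[p[1],p[0]])
dark=V<85
fit(d,dark,(265,140,313,186),10,"lidT");fit(d,dark,(220,158,263,206),12,"lidTray")
fit(d,dark,(382,170,402,195),60,"tree");fit(d,dark,(408,160,465,205),80,"bail")
pale=(S<70)&(V>120)
fit(d,pale,(334,163,384,218),57,"plain");fit(d,pale,(408,160,465,212),58,"hand")
w=(im[...,2].astype(int)>=im[...,0]+3)&(V>200);fit(d,w,(182,172,210,205),14,"stop")
fit(d,V>215,(420,208,452,240),105,"bc");fit(d,V>215,(312,160,337,190),102,"bm");fit(d,V>200,(140,188,165,210),95,"rowend")
print([ray(d,p,51).round(0)[:2] for p in((166,160),(263,150),(267,207),(170,217))])
E
```

```text
table [115 146 161] 73
lid [48 54 59] 48
traylid [52 58 58] 26
stop [251 255 254] 4
tray [230 231 225] 7
pot [249 253 249] 4
rim [233 246 240] 13
bc [123 150 162] 61
tree [47 58 63] 65
bail [199 224 206] 28
lidT px [290.1 163.4] diam [82. 82.] w [562.6 -35.4  10. ] rect [290.5 163.5] [81. 81.] 90.0
lidTray px [241.9 181.5] diam [80. 81.] w [521.1  67.3  12. ] rect [242.  181.5] [76. 79.] 90.0
tree px [391.3 182.9] diam [26. 35.] w [ 515.6 -248.    60. ] rect [391.5 183. ] [22. 28.] 90.0
bail px [435.1 182.1] diam [43. 92.] w [ 515.2 -333.    80. ] rect [435.2 176.7] [21. 92.] 86.2
plain px [359.3 190.5] diam [95. 98.] w [ 499.1 -183.2   57. ] rect [359.5 191. ] [96. 94.] 90.0
hand px [434.4 191.5] diam [ 70. 103.] w [ 499.8 -335.9   58. ] rect [435.6 192. ] [69. 99.] 78.7
stop px [195.5 188. ] diam [36. 37.] w [504.6 166.7  14. ] rect [195.5 188. ] [36. 34.] 90.0
bc px [440.5 219.5] diam [24. 28.] w [ 437.7 -339.2  105. ] rect [440.5 220. ] [25. 23.] 90.0
bm px [324.7 171.3] diam [23. 36.] w [ 528.7 -112.2  102. ] rect [325.3 170.9] [34. 22.] 26.6
rowend px [146.3 197.6] diam [24. 25.] w [470.5 242.8  95. ] rect [146.  197.5] [24. 22.] 90.0
[array([556., 221.]), array([581.,  18.]), array([462.,   6.]), array([437., 208.])]
```

```bash
cat >> h.py <<'E'
def ori(c):
    """tool down, fingers closing along c (world xy); the half-turn with the mid-range wrist"""
    best=None
    for s in(1,-1):
        y=np.array([c[0],c[1],0.])*s/np.hypot(*c);z=np.array([0,0,-1.]);R=np.column_stack([np.cross(y,z),y,z])
        q=arm.inverse_kinematics([500,-100,160],R)
        if q is not None and (best is None or abs(q[5])<best[0]): best=(abs(q[5]),R)
    return best[1]
def st(n): print(n,"t",round(arm.read_t(),2),"tcp",np.round(arm.read_tcp_pos(),1),"w",round(arm.read_gripper_width(),1),"F",np.round(arm.read_contact_force(),1),"g",round(arm.read_gripper_force(),1))
E
python3 - <<'E'
from h import *
d=arm.get_image("top");im=d["color"]
V=im.max(2)
fit(d,V>190,(334,163,384,218),57,"plain");fit(d,V>190,(408,160,465,212),58,"hand")
dark=(V<100).astype(np.uint8)*255
c=blobs(d,dark,(406,160,468,200))[0][:,0]
for n,p in(("L",c[c[:,0].argmin()]),("R",c[c[:,0].argmax()])):print(n,p,ray(d,p,50).round(1))
m=np.zeros_like(dark);cv2.drawContours(m,[c[:,None]],-1,255,-1);m&=dark
for u in(425,430,435,440,445):
    v=np.where(m[160:200,u])[0]+160; print(u,v.min(),v.max(),ray(d,(u,v.mean()),95).round(1))
a=np.radians(30);c=np.array([np.sin(a),np.cos(a)]);R=ori(c)
g=np.array([504.6,166.7])-20*c
arm.reach([*g,150],R);st("above")
print(arm.move_straight([*g,5.5],rate=120,stop_force=8));st("down")
arm.close(8);st("closed")
arm.move_straight([*g,150]);st("up")
E
```

```text
plain px [359.6 189.3] diam [89. 91.] w [ 501.5 -183.7   57. ] rect [359.5 189.5] [88. 88.] 45.0
hand px [436.  190.4] diam [63. 90.] w [ 502.2 -339.2   58. ] rect [435.5 191.5] [61. 90.] 90.0
L [412 182] [ 520.  -291.5   50. ]
R [458 180] [ 525.9 -385.6   50. ]
425 174 177 [ 525.3 -310.    95. ]
430 173 176 [ 527.5 -319.8   95. ]
435 171 175 [ 530.6 -329.6   95. ]
440 171 175 [ 530.8 -339.4   95. ]
445 172 175 [ 530.  -349.2   95. ]
above t 2.88 tcp [494.8 148.8 150.1] w 92.9 F [ 0.1  0.6 -0.3] g 0.0
False
down t 4.23 tcp [494.8 149.4   6. ] w 92.9 F [ 0.4 -0.   0.6] g 0.0
closed t 5.26 tcp [494.6 149.4   5.5] w 28.5 F [ 0.6 -0.   0.8] g 8.0
up t 6.38 tcp [494.2 149.2 149.2] w 27.9 F [ 0.4  0.6 -0. ] g 8.0
```

```bash
python3 - <<'E'
from h import *
d=arm.get_image("top");im=d["color"];V=im.max(2);s=arm.get_image("scene")
a=cv2.resize(im[155:215,400:470],None,fx=8,fy=8,interpolation=cv2.INTER_CUBIC)[:480,:400*2]
u,v=proj(s,[513,-339,60]).astype(int);print(u,v)
b=cv2.resize(s["color"][v-40:v+20,u-30:u+30],None,fx=4,fy=4,interpolation=cv2.INTER_CUBIC)
a[:240,-0 or a.shape[1]:]=0
cv2.imwrite("pics/c2.png",np.hstack([a,np.vstack([b,np.zeros_like(b)])]))
m=((V>190).astype(np.uint8)*255);pts=[]
for c in blobs(d,m,(408,158,465,212),4): pts.append(c)
h=cv2.convexHull(np.vstack(pts));print(cv2.boundingRect(h),cv2.fitEllipse(h))
(x,y,w,hh)=cv2.boundingRect(h);print(ray(d,(x+(w-1)/2,y+(hh-1)/2),58))
E
```

```text
410 239
(414, 163, 44, 44) ((436.1023254394531, 184.62261962890625), (42.75312423706055, 43.79097366333008), 123.51895141601562)
[ 514.28129397 -338.08668841   58.        ]
```

View pics/c2.png

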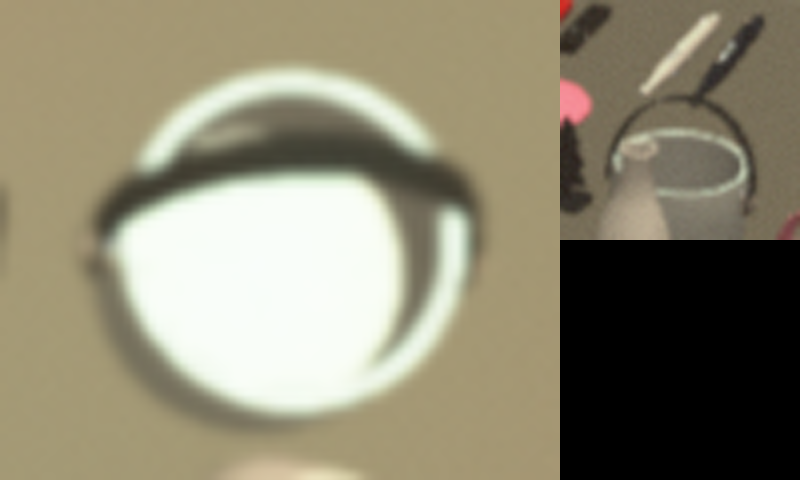

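The handled pot's centre is at px (436.1,184.6), which gives (514,-338). Its handle already leans about 15 mm to the +x side (strap at px v≈174), so the stopper goes in on the -x side of the strap.

```bash
python3 - <<'E'
from h import *
P=np.array([514.3,-338.3]);R=ori((0,1))
arm.reach([P[0]-14,P[1],150],R)
print(arm.move_straight([P[0]-14,P[1],70],rate=100,stop_force=8));st("drop")
arm.let_go();arm.wait(.2);arm.move_straight([P[0]-14,P[1],130]);arm.close(10);st("rel")
d=arm.get_image("top");cv2.imwrite("pics/t2.png",d["color"])
print(arm.move_straight([P[0]-14,P[1],87],stop_force=8))
for f in(.3,.6,.9,1.15,1.35,1.5,1.66):
    s,c=np.sin(f),np.cos(f)
    hit=arm.move_straight([P[0]+54.5*s-14*c+4*s*s,P[1],41+54.5*c+6*s-8*c],rate=90,stop_force=15)
    if hit: st("hit %.2f"%f)
x=P[0]+58
if not hit: print(arm.move_straight([x,P[1],37],rate=40,stop_force=12));st("press")
arm.move_straight([x,P[1],150]);st("up")
arm.let_go()
c=np.array([.915,-.40]);arm.reach([562.6,-35.4,150],ori(c));st("over lid")
d=arm.get_image("top");s=arm.get_image("scene")
u,v=proj(s,[513,-339,60]).astype(int)
cv2.imwrite("pics/c3.png",np.hstack([cv2.resize(d["color"][140:230,400:480],(400,450),interpolation=3),cv2.resize(s["color"][v-45:v+45,u-40:u+40],(400,450),interpolation=3)]))
E
```

```text
False
drop t 9.2 tcp [ 500.6 -338.5   70.6] w 28.5 F [-0.5 -0.1  0.4] g 8.0
rel t 12.53 tcp [ 500.3 -338.3  130. ] w 0.3 F [-0.5 -0.5 -0.6] g 0.0
False
True
press t 15.33 tcp [ 575.5 -339.1   40.2] w 0.5 F [1.3 1.4 8. ] g 4.2
up t 16.23 tcp [ 571.8 -338.   148.8] w 0.5 F [ 0.1 -0.2  0.5] g 0.0
over lid t 18.86 tcp [562.9 -36.2 150.1] w 92.9 F [ 1.2 -0.7 -0.6] g 0.0
```

View pics/c3.png

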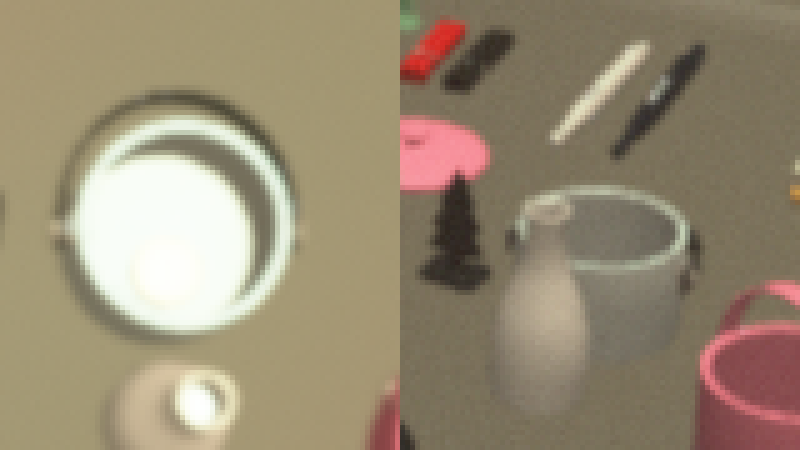

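The left crop shows the stopper as a faint warm disc at about (165,270). The handle lies folded round the +x side below the rim, and nothing around it was disturbed. Now the lids.

```bash
cat >> h.py <<'E'
def pot(d,box,z):
    V=d["color"].max(2);m=(V>190).astype(np.uint8)*255
    x,y,w,h=cv2.boundingRect(np.vstack(blobs(d,m,box,4)));print("box",x,y,w,h)
    return ray(d,(x+(w-1)/2,y+(h-1)/2),z)[:2]
E
python3 - <<'E'
from h import *
d=arm.get_image("top")
A=pot(d,(334,163,384,213),57);B=pot(d,(410,158,463,211),58);print(A,B)
c=np.array([.915,-.40]);R=ori(c);L=np.array([562.6,-35.4])
print(arm.move_straight([*L,12],rate=140,stop_force=8));st("down")
arm.close(12);st("grip");arm.move_straight([*L,150],rate=200);st("lift")
assert 17<arm.read_gripper_width()<22
arm.move_straight([*A,150],rate=200)
arm.move_straight([*A,75],rate=150);print(arm.move_straight([*A,63.5],rate=30,stop_force=5));st("seat")
E
```

```text
box 338 168 44 43
box 414 163 45 43
[ 502.20179239 -183.43922523] [ 515.330198   -339.09152596]
False
down t 20.14 tcp [563.1 -35.5  12.8] w 93.2 F [-1.  -0.1 -0.4] g 0.0
grip t 21.27 tcp [562.6 -35.4  12. ] w 19.3 F [-0.1  0.2 -0.4] g 12.0
lift t 22.12 tcp [561.9 -35.3 148.9] w 19.4 F [ 0.2  0.7 -0.6] g 12.0
True
seat t 24.11 tcp [ 502.5 -183.6   64.5] w 19.3 F [ 0.1 -0.2  1.8] g 12.0
```

```bash
python3 - <<'E'
from h import *
arm.let_go();arm.wait(.1);p=arm.read_tcp_pos();arm.move_straight([p[0],p[1],150],rate=200);st("rel")
c=np.array([-.122,.9925]);g=np.array([521.1,67.3])+20*c
arm.reach([*g,150],ori(c))
print(arm.move_straight([*g,14],rate=140,stop_force=8));st("down")
arm.close(10);st("grip");arm.move_straight([*g,150],rate=200);st("lift")
d=arm.get_image("top");cv2.imwrite("pics/c4.png",cv2.resize(d["color"][130:250,160:480],None,fx=2.5,fy=2.5,interpolation=3))
print("B",pot(d,(410,158,463,211),58))
E
```

```text
rel t 26.02 tcp [ 501.7 -183.2  149.3] w 93.0 F [ 0.4 -0.2 -0.3] g 0.0
False
down t 28.53 tcp [519.2  87.2  14.7] w 93.0 F [-0.1 -0.4 -0.5] g 0.0
grip t 29.67 tcp [518.6  87.1  14. ] w 19.4 F [-0.2 -1.   0.5] g 10.0
lift t 30.5 tcp [518.   87.1 149. ] w 19.7 F [ 0.  -0.3 -0.8] g 10.0
box 414 163 45 43
B [ 515.330198   -339.09152596]
```

View pics/c4.png

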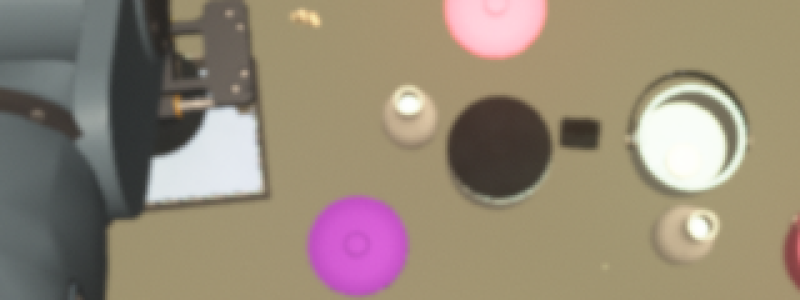

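The first lid covers the plain pot concentrically at crop (499,148). The second lid is held in the gripper, with a grip width of 19.7 mm. Next it goes on the handled pot.

```bash
python3 - <<'E'
from h import *
B=np.array([515,-339.]);R=ori((1,-1))
arm.reach([*B,150],R);arm.move_straight([*B,77],rate=150)
print(arm.move_straight([*B,64.5],rate=30,stop_force=5));st("seat")
arm.let_go();arm.wait(.1);arm.move_straight([*B,160],rate=200)
arm.reach([300,-100,260],R);st("away")
d=arm.get_image("top");s=arm.get_image("scene");im=d["color"]
V=im.max(2);fit(d,V<85,(334,160,384,216),67,"lidA");fit(d,V<85,(408,155,465,216),68,"lidB")
u,v=proj(s,[510,-270,60]).astype(int)
cv2.imwrite("pics/c5.png",np.vstack([cv2.resize(im[140:230,330:480],(480,288),interpolation=3),cv2.resize(s["color"][v-45:v+45,u-75:u+75],(480,288),interpolation=3)]))
E
```

```text
True
seat t 33.17 tcp [ 515.2 -339.2   65.5] w 19.5 F [ 0.7 -0.6  2.7] g 10.0
away t 36.4 tcp [ 300.6 -100.4  259.9] w 93.0 F [-1.1  1.   1. ] g 0.0
lidA px [359.1 188.7] diam [81. 83.] w [ 501.1 -182.1   67. ] rect [359.5 188.5] [81. 81.] 90.0
lidB px [436.6 181.6] diam [84. 92.] w [ 518.4 -338.2   68. ] rect [436.8 182.2] [82. 89.] 45.0
```

View pics/c5.png

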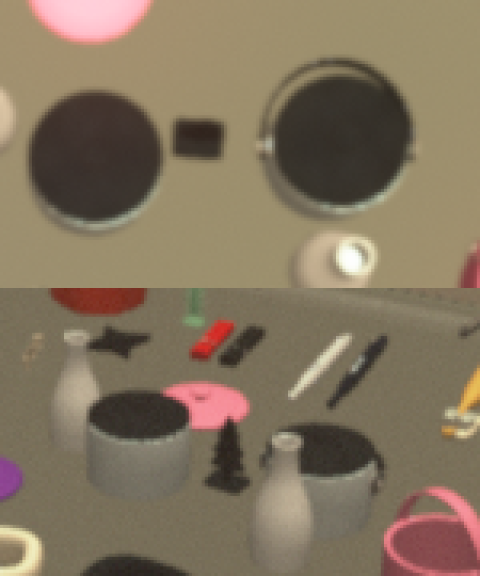

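Both lids sit level and concentric on the pots at crop (95,158) and (343,142). The handle is down on the +x side, and the bottles and tree haven't moved.

```bash
python3 -c "
from bench import arm
print(arm.job_done(),arm.read_t())"
```

```text
the job is handed in; nothing more can be done
the job is handed in; nothing more can be done
```

The job is handed in, at about 36 s of the 72 s allowed: the stopper is in the handled pot, its handle is folded down away from the bottle, both lids look seated and level, and the last picture shows the bottles and tree still standing in place.

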